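Clear the jeweller's bench into the scrap box

TASK

Clear up the jewellery bench: slide the scrap box fully open, put every offcut that lies on the bench into the box, and tip the tip-up tray right up by its handle so that the offcuts on it slide into the box too. Finish with every offcut inside the box, the tray lowered level again and the box's cover slid fully shut, and leave the bowl, the jar and the pliers where they are.

Things in the scene. Friction and masses are not known exactly. Their poses are not given: they have to be found in the camera images.
- stand: Scrap station fixed to the bench, place and yaw vary: open-topped plywood scrap box, 184 (x) x 154 (y) x 70 high, walls and floor 7 thick; two cover rails run on from its +x side to x = 247; on its +y side a pedestal (y 88 to 208, 78 high) carries the tip-up tray. Origin: centre of the box's underside, z up, +x the way the cover opens (away from the robot), +y from box to tray (robot's left).
- cover (a joint): Travel of the box's flat aluminium sliding cover (184 x 152 x 6, underside on the rim, 70.5 above the bench), m: 0 = shut, 0.15 = fully open, slid along the stand's +x onto the rails, which leaves the box open from stand x = -85 to 58. About 2 N of friction; stays where left.
- cover_grip (a point): Middle of the upright dark wooden grip block on the cover, 14 thick (x) x 44 wide (y) x 26 high; this point is 13 above the cover's upper face, 89.5 above the bench, at stand x = -55, y = -20 when shut; moves along stand x with the cover. Axes as the stand's.
- tray (a joint): Tip angle of the tray, rad: 0 = level; grows as the handle end is lifted; stop at 1.2. The hinge is stiff (0.5 N m friction): the tray stays where it is left. Lifting or lowering takes up to about 6 N at the handle bar. Offcuts start to slide off between about 0.5 and 0.95 rad.
- tray_hinge (a point): Middle of the tray's hinge line (along stand x), on its lip at the level of its upper face: stand x = 0, y = 58, z = 86; the lip overhangs the inside of the box by 12. The tray is aluminium, 136 wide (x), 150 long from lip to end wall (y), 5 thick, 14 high walls on three sides, open at the lip. Axes turn with the tray.
- tray_bar (a point): Middle of the tray's handle: round dark wooden bar, 10 diameter, 136 long along x, on two steel rods at x = +-53 beyond the tray's end wall; 190 from the hinge line along the tray's y, 14 above its upper face, its centre 40 from the end wall. Swings on an arc about the hinge line. Axes turn with the tray.
- chunk: Offcut: plain light-wood block, 40 x 26 x 20 high. At first lies loose on the bench top to the right of the scrap station. Origin: centre of the underside, z up as it first lies, x along its length, y across its width. May be absent.
- strip: Offcut: mid-brown wood strip, 56 x 18 x 18 high. At first lies loose on the bench top to the right of the scrap station. Origin: centre of the underside, z up as it first lies, x along its length, y across its width. May be absent.
- stub: Offcut: stub of octagonal light-wood rod standing on end, 29 across its corners, 24 high. At first lies loose on the bench top to the right of the scrap station. Origin: centre of the underside, z along the rod. May be absent.
- step: Offcut: mid-brown stepped wood piece, 44 x 26; 22 high over the half towards -x, 12 high over the other half. At first lies loose on the bench top to the right of the scrap station. Origin: centre of the underside, z up as it first lies, x along its length, y across its width. May be absent.
- bar: Offcut: brass square-bar end, 30 x 20 x 20 high, about 0.09 kg. At first lies loose on the bench top to the right of the scrap station. Origin: centre of the underside, z up as it first lies, x along its length, y across its width. May be absent.
- tchunk: Offcut: light-wood block, 32 x 26 x 18 high. At first lies on the tip-up tray. Origin: centre of the underside, z up as it first lies, x along its length, y across its width. May be absent.
- tstrip: Offcut: mid-brown wood strip, 46 x 20 x 18 high. At first lies on the tip-up tray. Origin: centre of the underside, z up as it first lies, x along its length, y across its width. May be absent.
- tbar: Offcut: brass bar end, 26 x 22 x 18 high, about 0.07 kg. At first lies on the tip-up tray. Origin: centre of the underside, z up as it first lies, x along its length, y across its width. May be absent.
- bowl: Bystander: black bowl, 84 across, 40 high, on the bench. Origin: centre of the underside.
- jar: Bystander: closed glass jar with white cap, 60 across, 70 high. Origin: centre of the underside.
- pliers: Bystander: pliers with one yellow and one black handle, lying flat, about 135 long, 16 high. Origin: on the bench top, near the middle, x towards the jaws.
Mind the look-alikes: they are no part of the job. What is shaped like the chunk but turquoise is not meant.

How it is judged (in metres and radians):
On the way, in this order (a step that is already met when the one before it is completed fails the run):
1. the scrap box is slid open (value of joint cover above 0.125 m), for 0.2 s.
2. with the box open, the tray is tipped up steeply (value of joint tray above 0.7 rad and value of joint cover above 0.11 m), for 0.2 s.
At the end, for the whole second after the job is handed in: Every offcut that is present lies at rest inside the scrap box, below its rim; the tray is level to within 0.1 rad; the cover is shut to within 15 mm (x of chunk in the frame of stand between -0.09 and 0.09 m and y of chunk in the frame of stand between -0.075 and 0.075 m and z of chunk in the frame of stand between 0 and 0.066 m and linear speed of each of chunk, strip, stub, step, bar, tchunk, tstrip, tbar below 0.03 m/s and x of strip in the frame of stand between -0.09 and 0.09 m and y of strip in the frame of stand between -0.075 and 0.075 m and z of strip in the frame of stand between 0 and 0.066 m and x of stub in the frame of stand between -0.09 and 0.09 m and y of stub in the frame of stand between -0.075 and 0.075 m and z of stub in the frame of stand between 0 and 0.066 m and x of step in the frame of stand between -0.09 and 0.09 m and y of step in the frame of stand between -0.075 and 0.075 m and z of step in the frame of stand between 0 and 0.066 m and x of bar in the frame of stand between -0.09 and 0.09 m and y of bar in the frame of stand between -0.075 and 0.075 m and z of bar in the frame of stand between 0 and 0.066 m and x of tchunk in the frame of stand between -0.09 and 0.09 m and y of tchunk in the frame of stand between -0.075 and 0.075 m and z of tchunk in the frame of stand between 0 and 0.066 m and x of tstrip in the frame of stand between -0.09 and 0.09 m and y of tstrip in the frame of stand between -0.075 and 0.075 m and z of tstrip in the frame of stand between 0 and 0.066 m and x of tbar in the frame of stand between -0.09 and 0.09 m and y of tbar in the frame of stand between -0.075 and 0.075 m and z of tbar in the frame of stand between 0 and 0.066 m and value of joint tray below 0.1 rad and value of joint cover below 0.015 m); the robot touches nothing.
It fails at once if the bowl is pushed more than 4 cm from its place (distance of bowl from where it was at the start of the episode above 0.04 m).
It fails at once if the jar is pushed more than 4 cm from its place (distance of jar from where it was at the start of the episode above 0.04 m).
It fails at once if the pliers is pushed more than 4 cm from its place (distance of pliers from where it was at the start of the episode above 0.04 m).
Of chunk, strip, stub, step, bar only 3 to 5 are there at a start; the rules pass over those that are not, and their reading is None.
Of tchunk, tstrip, tbar only 2 to 3 are there at a start; the rules pass over those that are not, and their reading is None.
At some moment in a run one of chunk, strip, stub, step, bar may be knocked a few centimetres aside while the robot is not near it.
Once in a run the grip may slacken for a moment while it holds something.
It also fails if it takes over 210 s, if anything falls off the work surface, if the arm or the gripper's body presses on something with over 40 N, if the wrist force passes 120 N, or if a joint passes its speed limit or range.

ROBOT

A 6-joint arm with a two-finger parallel gripper is mounted at the origin on the work surface. World frame = base frame: x ahead of the robot, y to its left, z up, the work surface at z = 0. Lengths are in mm, angles in degrees, forces in N, time in s.
With the tool pointing down it reaches from about 350 to 850 mm from the base axis. Payload 8.1 kg.
Tool frame: the origin (TCP) lies midway between the tips of the shut fingers; the grasp point (between the pads) lies 19 mm behind it; z points along the fingers, y is the line along which they close (so a half turn about z gives the same grasp; the last joint's range is limited). The gripper opens to 85 mm and grips with 20 to 120 N. Pads are 22 mm wide; open, the fingers measure 114 mm over their backs; the gripper's body (76 mm by 85 mm) begins 54 mm behind the grasp point. The pads swing forward as they close: fully open they stand 13 mm farther back than shut.
Start: joints at [58.877, 7.471, 85.268, -0, 87.261, -4.893], TCP at [265.166, 538.231, 231.292] pointing down, gripper open.
Joint ranges: [-169.43, 169.43], [-51.17, 129.36], [1.28, 143.12], [-76.62, 256.62], [0, 156.53], [-152.29, 152.29]. Speed limits (degrees/s): [136.94, 136.94, 159.86, 180, 180, 180].

INTERFACE

Orientations are given as [roll, pitch, yaw] about the fixed x, y, z axes, in that order (R = Rz(yaw) Ry(pitch) Rx(roll)).
In Python, from bench import sense, snapshot, camera_params, hand_in, masks_of, pinpoint gives the robot as it stands.
- The arm moves only by the tool step_arm, never from a script. Its argument "targets" is a list of rows, each an object with "angular": the turn, a rotation vector about the tool's x, y, z scaled (see below), a list of three; "dp": the shift along the tool's x, y, z scaled (see below), a list of three; "fingers": the closure, from 0 (fully open) to 1 (shut). A call has exactly 8 rows; each row is the pose to reach, as a shift and turn from the pose commanded when the call began, along the tool's axes at that moment, turning the shorter way round; what a row does not reach only later rows make up. The controller multiplies each number of a shift by 0.2 m and each number of a turn by 180 degrees. A row lasts 1/8 s, in which the tool goes at most 62.5 mm and 10.7 degrees, less where a joint would pass 70% of its speed; a pose out of reach is approached as far as the arm can. A call with a number of a shift or a turn outside -1 to 1 is refused whole. A call with a gripper value outside its range is refused whole. The fingers move at their own pace and stop on an object; "newtons" is the grip in N (left out, the last holds). Time passes only in rows, so rows that repeat a pose let the fingers close, or fill a call up. It gives the time, the measured TCP pose, the force, the opening and the grip force at its end, in the units of the state.
- sense(): the state, without advancing time (a new reading comes with each control period).
- snapshot(name): name is "scene" or "top" or "wrist"; returns the picture (420x560x3 uint8, blue, green, red); there is no depth.
- camera_params(name): a dict with "vfov" (degrees; the focal length in pixels is half the picture's height over the tangent of half this angle, whatever the lens; pixels are square), "cx", "cy" (the principal point, pixels), "R" (3x3) and "t" (3): a world point X has camera coordinates R X + t. Camera axes: x right, y down, z forward; pixel columns grow to the right and rows downward; lengths in mm; the calibration is good to about 2 mm. The wrist camera is an equidistant fisheye: a pixel r from the principal point sees the ray r / f radians off the axis. A picture is of the moment at which its call begins: read the wrist's pose just before it. camera_params takes no time and is no camera call; for the wrist camera it gives the pose at the moment of the call.
- hand_in(): hands the job in; it is judged then, once.
Trained networks look in the newest picture that a camera, given by its name, has taken for a name from the list of things; names that differ only in an ending like _2 or _b are one class to them, and where a whole thing is asked for, a point or a joint stands for the part that bears it (a point fixed in the world has none). Each returns a list of dicts, best first, with "conf" (0 to 1); they miss things now and then, are a little off and sometimes report something else, mostly with a low value. They report only what shows in the picture. A call takes as long as a camera call. They do not tell look-alikes from the thing itself.
- masks_of(camera, label): "pixels" (420x560 bool, what is visible of it) and "at" ([column, row] in pixels, amid what is visible of it).
- pinpoint(camera, label): "at" ([column, row] in pixels: a listed point, or the origin of a listed thing).
The state is a dict: "time": time; "joint_pos": joint angles; "qd": joint speeds; "joint_efforts": joint torques, N m; "tool_pos": TCP position; "tcp_rot": TCP orientation; "ft_force": force on the tool from outside, world axes, zero at the start; "wrist_torque": the same for the moment, N m; "finger_gap": finger opening in mm; "grip_force": force on a finger pad.
Only numpy, scipy, OpenCV 4.12 (cv2) and the standard library are available. Lean on these libraries where they do the work, as an engineer would, in place of code of your own. Each camera call takes 0.05 s, during which the arm holds its last target. There are 200 camera calls.

## Working session

There is one attempt and no reset: what is moved stays moved. The work goes in short steps, Python scripts to look and compute and a tool call to move; the robot and the scene stay as the last step left them, time stands still between calls to the robot, and variables do not carry over. Pictures are saved under pics/ and viewed, at most 14 in all, crops included, and the job is handed in when it is done.

Besides the shell and the picture viewer there is one more tool, called after "Request:" in YAML: its name, and indented under it one key for each argument. step_arm: Moves the arm, as the interface text tells. Its arguments: {"type":"object","properties":{"targets":{"type":"array","items":{"type":"object","properties":{"angular":{"type":"array","items":{"type":"number","minimum":-1,"maximum":1}},"dp":{"type":"array","items":{"type":"number","minimum":-1,"maximum":1}},"fingers":{"type":"number"}}}},"newtons":{"type":"number"}},"required":["targets"]}

```bash
mkdir -p pics; ls; cat > h.py <<'E'
import numpy as np, cv2, json
from scipy.spatial.transform import Rotation as Ro
from bench import sense, snapshot, camera_params, hand_in, masks_of, pinpoint
def ray(cam,px,P=None):
    P=P or camera_params(cam); f=210/np.tan(np.radians(P['vfov']/2))
    R=np.array(P['R']);t=np.array(P['t'])
    d=np.array([px[0]-P['cx'],px[1]-P['cy']])
    if cam=='wrist':
        r=np.hypot(*d);th=r/f;v=np.r_[d/max(r,1e-9)*np.sin(th),np.cos(th)]
    else: v=np.r_[d/f,1]
    return -R.T@t, R.T@v
def at_z(cam,px,z,P=None):
    o,d=ray(cam,px,P); return o+d*(z-o[2])/d[2]
def proj(cam,X,P=None):
    P=P or camera_params(cam); f=210/np.tan(np.radians(P['vfov']/2))
    c=np.array(P['R'])@np.array(X,float)+np.array(P['t'])
    if cam=='wrist':
        r=np.hypot(c[0],c[1]);th=np.arctan2(r,c[2]);k=f*th/max(r,1e-9)
        return np.array([P['cx']+k*c[0],P['cy']+k*c[1]])
    return np.array([P['cx'],P['cy']])+f*c[:2]/c[2]
def delta(pos,rpy):
    """dp and angular numbers from current measured pose to pose"""
    s=sense();p=np.array(s['tool_pos']);R=Ro.from_euler('xyz',s['tcp_rot'],degrees=True)
    dp=R.inv().apply(np.array(pos)-p)/200
    a=(R.inv()*Ro.from_euler('xyz',rpy,degrees=True)).as_rotvec(degrees=True)/180
    print('dp',dp.round(3),'ang',a.round(4))
E
python3 - <<'E'
from h import *
s=sense();print({k:np.round(v,2) for k,v in s.items()})
for c in ['scene','top','wrist']:
    cv2.imwrite(f'pics/{c}0.png',snapshot(c))
    P=camera_params(c);print(c,P['vfov'],(-np.array(P['R']).T@np.array(P['t'])).round(0))
H={'chunk':0,'strip':0,'stub':0,'step':0,'bar':0,'tchunk':86,'tstrip':86,'tbar':86,'bowl':0,'jar':0,'pliers':0,'stand':0,'cover_grip':89.5,'tray_bar':100,'tray_hinge':86}
for n,z in H.items():
  for c in ['top','scene']:
    print(n,c,[(round(d['conf'],2),np.round(d['at']),at_z(c,d['at'],z).round(0)[:2]) for d in pinpoint(c,n)[:3]])
E
```

```text
pics
{'time': np.float64(0.0), 'joint_pos': array([58.88,  7.52, 85.33,  0.  , 87.26, -4.89]), 'qd': array([-0.01, -0.09,  0.09,  0.05,  0.16,  0.03]), 'joint_efforts': array([ 0.000e+00, -5.694e+01, -5.005e+01,  0.000e+00,  2.000e-02,
       -0.000e+00]), 'tool_pos': array([264.86, 537.76, 230.24]), 'tcp_rot': array([-1.7989e+02, -1.0000e-02,  1.5377e+02]), 'ft_force': array([ 1.  , -1.61,  0.48]), 'wrist_torque': array([ 0.01,  0.  , -0.03]), 'grip_force': np.float64(0.0), 'finger_gap': np.float64(85.56)}
scene 56.44579007757231 [1210.  395.  804.]
top 57.03988300421553 [427. -54. 925.]
wrist 65.70646984690485 [194. 572. 372.]
chunk top [(0.67, array([322., 246.]), array([ 561., -128.])), (0.63, array([314., 284.]), array([ 470., -120.])), (0.6, array([381., 271.]), array([ 525., -274.]))]
chunk scene [(0.65, array([261., 219.]), array([ 558., -128.])), (0.61, array([284., 206.]), array([ 471., -104.])), (0.61, array([231., 198.]), array([ 537., -263.]))]
strip top [(0.46, array([431., 291.]), array([ 496., -395.]))]
strip scene [(0.61, array([207., 177.]), array([ 496., -399.])), 
[... 1299 characters left out ...]
., 335.]))]
pliers scene [(0.94, array([383., 345.]), array([723., 333.]))]
stand top []
stand scene [(0.7, array([332., 242.]), array([518.,  90.])), (0.55, array([196., 251.]), array([ 759., -200.]))]
cover_grip top [(0.85, array([224., 266.]), array([471.,  82.]))]
cover_grip scene [(0.92, array([339., 208.]), array([476.,  79.])), (0.66, array([404., 240.]), array([487., 267.])), (0.2, array([375., 235.]), array([513., 201.]))]
tray_bar top [(0.85, array([113., 219.]), array([533., 337.]))]
tray_bar scene []
tray_hinge top [(0.89, array([200., 236.]), array([529., 146.]))]
tray_hinge scene [(0.6, array([431., 262.]), array([516., 345.])), (0.56, array([352., 227.]), array([516., 138.]))]
```

View pics/top0.png

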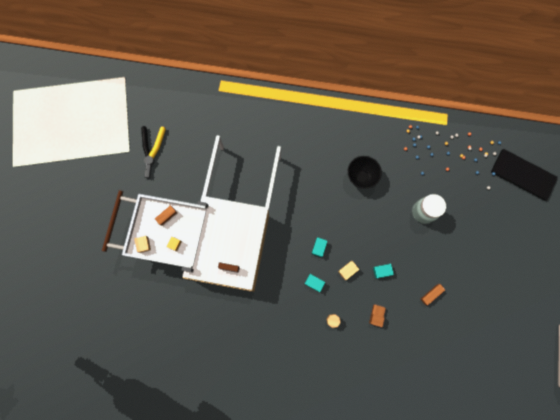

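View pics/scene0.png

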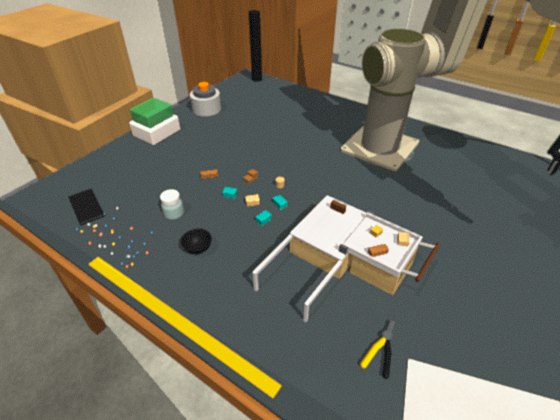

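Top view: chunk (349,270), stub (333,321), step (378,316) and strip (433,294) lie on the bench. Three turquoise look-alikes lie at (320,247), (315,284) and (384,271). The tray holds three pieces, at (142,244), (166,216) and (174,244). There is no brass bar on the bench.

```bash
cat >> h.py <<'E'
def sw(x,y,z=0,S=None):
    S=S or json.load(open('stand.json')); a=np.radians(S[2]);c,s=np.cos(a),np.sin(a)
    return np.array([S[0]+c*x-s*y,S[1]+s*x+c*y,z])
E
python3 - <<'E'
from h import *
from scipy.optimize import least_squares
snapshot('top');snapshot('scene')
ob=[('top',(200,236),(0,58,86)),('top',(113,219),(0,248,100)),('top',(224,266),(-55,-20,89.5)),('scene',(339,208),(-55,-20,89.5)),('scene',(352,227),(0,58,86)),
('top',(186,278),(-92,76,76)),('top',(252,290),(-92,-76,76)),('top',(268,207),(92,-76,76))]
def f(S): return np.concatenate([proj(c,sw(*X,S=list(S)))-p for c,p,X in ob])
r=least_squares(f,[530,90,0],loss='soft_l1');print(r.x,r.fun.reshape(-1,2).round(1).tolist())
json.dump(list(r.x),open('stand.json','w'))
yaw=r.x[2]
g=sw(-55,-20);print('grip',g,'bar',sw(0,248,100))
# tool y along stand x: yaw options
for y in (yaw+90,yaw-90): delta([g[0],g[1],180],[180,0,y])
for n,px in dict(chunk=(349,270),stub=(333,321),step=(378,316),strip=(433,294)).items(): print(n,at_z('top',px,20).round())
E
```

```text
[526.96918707  89.08181314  -1.24619604] [[-0.1, -0.0], [0.1, 0.4], [5.2, 1.2], [-1.8, -1.6], [0.8, 4.1], [-2.8, -1.5], [-0.1, -0.7], [0.0, 0.6]]
grip [471.54722586  70.28271168   0.        ] bar [532.36281736 337.02315449 100.        ]
dp [-1.96  -1.643  0.257] ang [ 0.     -0.      0.3612]
dp [-1.96  -1.643  0.257] ang [ 0.      0.     -0.6388]
chunk [ 513. -195.   20.]
stub [ 393. -174.   20.]
step [ 420. -273.   20.]
strip [ 489. -393.   20.]
```

Request:
step_arm:
  targets:
    - {"dp": [-0.98, -0.82, 0.1], "angular": [0, 0, 0], "fingers": 0}
    - {"dp": [-0.98, -0.82, 0.1], "angular": [0, 0, 0], "fingers": 0}
    - {"dp": [-0.98, -0.82, 0.1], "angular": [0, 0, 0], "fingers": 0}
    - {"dp": [-0.98, -0.82, 0.1], "angular": [0, 0, 0], "fingers": 0}
    - {"dp": [-0.98, -0.82, 0.1], "angular": [0, 0, 0], "fingers": 0}
    - {"dp": [-0.98, -0.82, 0.1], "angular": [0, 0, 0], "fingers": 0}
    - {"dp": [-0.98, -0.82, 0.1], "angular": [0, 0, 0], "fingers": 0}
    - {"dp": [-0.98, -0.82, 0.1], "angular": [0, 0, 0], "fingers": 0}

```text
time: 2.75
tool_pos: [368.0, 305.7, 211.4]
tcp_rot: [180.0, -0.0, 153.9]
ft_force: [0.3, 0.2, 1.2]
finger_gap: 85.2
grip_force: 0.0
```

Request:
step_arm:
  targets:
    - {"dp": [-0.98, -0.82, 0.15], "angular": [0, 0, 0.361], "fingers": 0}
    - {"dp": [-0.98, -0.82, 0.15], "angular": [0, 0, 0.361], "fingers": 0}
    - {"dp": [-0.98, -0.82, 0.15], "angular": [0, 0, 0.361], "fingers": 0}
    - {"dp": [-0.98, -0.82, 0.15], "angular": [0, 0, 0.361], "fingers": 0}
    - {"dp": [-0.98, -0.82, 0.15], "angular": [0, 0, 0.361], "fingers": 0}
    - {"dp": [-0.98, -0.82, 0.15], "angular": [0, 0, 0.361], "fingers": 0}
    - {"dp": [-0.98, -0.82, 0.15], "angular": [0, 0, 0.361], "fingers": 0}
    - {"dp": [-0.98, -0.82, 0.15], "angular": [0, 0, 0.361], "fingers": 0}

```text
time: 3.75
tool_pos: [471.8, 71.5, 181.3]
tcp_rot: [-180.0, -0.0, 89.1]
ft_force: [-0.0, -0.1, -0.2]
finger_gap: 85.4
grip_force: 0.0
```

```bash
python3 - <<'E'
from h import *
s=sense();print(s['tool_pos'],s['tcp_rot'],s['joint_pos'])
P=camera_params('wrist');im=snapshot('wrist');cv2.imwrite('pics/w1.png',im)
for n,z in dict(cover_grip=89.5,tray_hinge=86,tray_bar=100).items():
    print(n,[(round(d['conf'],2),np.round(d['at']),at_z('wrist',d['at'],z,P).round(1)[:2]) for d in pinpoint('wrist',n)[:2]])
print(proj('wrist',sw(-55,-20,102),P))
for n in ['cover_grip']:
    for d in masks_of('wrist',n)[:2]: print(d['conf'],d['at'],d['pixels'].sum())
E
```

```text
[471.82524742  71.45293095 181.32476981] [-1.79999691e+02 -2.17955232e-03  8.90945684e+01] [ 2.45051692e+00 -1.02548828e+01  1.07953454e+02  2.21388502e-03
  8.23016098e+01  3.35565191e+00]
cover_grip [(0.64, array([279., 210.]), array([473.9,  71.9]))]
tray_hinge [(0.91, array([350., 109.]), array([526.6, 147.4]))]
tray_bar []
[275.84655154 217.77910558]
0.88 [335.8, 183.4] 34413
```

View pics/w1.png

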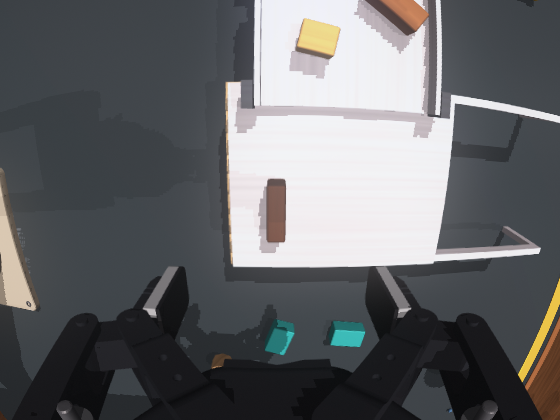

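Request:
step_arm:
  targets:
    - {"dp": [0, 0.008, 0.25], "angular": [0, 0, 0.002], "fingers": 0}
    - {"dp": [0, 0.008, 0.4], "angular": [0, 0, 0.002], "fingers": 0}
    - {"dp": [0, 0.008, 0.49], "angular": [0, 0, 0.002], "fingers": 0}
    - {"dp": [0, 0.008, 0.49], "angular": [0, 0, 0.002], "fingers": 0.3}
    - {"dp": [0, 0.008, 0.49], "angular": [0, 0, 0.002], "fingers": 1}
    - {"dp": [0, 0.008, 0.49], "angular": [0, 0, 0.002], "fingers": 1}
    - {"dp": [0, 0.008, 0.49], "angular": [0, 0, 0.002], "fingers": 1}
    - {"dp": [0, 0.008, 0.49], "angular": [0, 0, 0.002], "fingers": 1}
  newtons: 40

```text
time: 5.0
tool_pos: [474.2, 70.8, 84.5]
tcp_rot: [179.9, -0.0, 88.4]
ft_force: [-2.1, 0.1, 5.2]
finger_gap: 13.0
grip_force: 42.2
```

Request:
step_arm:
  targets:
    - {"dp": [0, 0.05, 0], "angular": [0, 0, 0], "fingers": 1}
    - {"dp": [0, 0.15, 0], "angular": [0, 0, 0], "fingers": 1}
    - {"dp": [0, 0.27, 0], "angular": [0, 0, 0], "fingers": 1}
    - {"dp": [0, 0.39, 0], "angular": [0, 0, 0], "fingers": 1}
    - {"dp": [0, 0.51, 0], "angular": [0, 0, 0], "fingers": 1}
    - {"dp": [0, 0.63, 0], "angular": [0, 0, 0], "fingers": 1}
    - {"dp": [0, 0.72, 0], "angular": [0, 0, 0], "fingers": 1}
    - {"dp": [0, 0.75, 0], "angular": [0, 0, 0], "fingers": 1}

```text
time: 6.0
tool_pos: [618.8, 67.4, 84.2]
tcp_rot: [-179.3, -0.0, 88.5]
ft_force: [-50.8, 1.7, 41.5]
finger_gap: 12.9
grip_force: 48.2
```

Request:
step_arm:
  targets:
    - {"dp": [0, -0.03, 0], "angular": [0, 0, 0], "fingers": 1}
    - {"dp": [0, -0.02, 0], "angular": [0, 0, 0], "fingers": 0.5}
    - {"dp": [0, -0.02, 0], "angular": [0, 0, 0], "fingers": 0.5}
    - {"dp": [0, -0.02, -0.1], "angular": [0, 0, 0], "fingers": 0.3}
    - {"dp": [0, -0.02, -0.4], "angular": [0, 0, 0], "fingers": 0.3}
    - {"dp": [0, -0.02, -0.6], "angular": [0, 0, 0], "fingers": 0}
    - {"dp": [0, -0.02, -0.8], "angular": [0, 0, 0], "fingers": 0}
    - {"dp": [0, -0.02, -0.8], "angular": [0, 0, 0], "fingers": 0}

```text
time: 7.0
tool_pos: [622.0, 66.7, 250.2]
tcp_rot: [179.4, -0.0, 88.4]
ft_force: [0.2, -0.3, 0.2]
finger_gap: 85.4
grip_force: 0.0
```

```bash
python3 - <<'E'
from h import *
snapshot('top');P=camera_params('wrist');snapshot('wrist')
for c in ['top','wrist']:
  for n,z in dict(cover_grip=89.5,tray_hinge=86,tray_bar=100).items():
    print(c,n,[(round(d['conf'],2),np.round(d['at']),at_z(c,d['at'],z,P if c=='wrist' else None).round(1)[:2]) for d in pinpoint(c,n)[:2]])
print('expect grip',sw(95,-20),'bar',sw(0,248))
yaw=json.load(open('stand.json'))[2]
b=sw(0,248);delta([b[0],b[1],170],[180,0,yaw+180]);delta([b[0],b[1],170],[180,0,yaw])
E
```

```text
top cover_grip [(0.6, array([241., 203.]), array([615.3,  71.2])), (0.45, array([230., 246.]), array([516.9,  77. ]))]
top tray_hinge [(0.76, array([203., 237.]), array([527.5, 140.1])), (0.21, array([348., 270.]), array([ 506.8, -182.3]))]
top tray_bar []
wrist cover_grip [(0.94, array([275., 187.]), array([620.6,  68.3]))]
wrist tray_hinge [(0.98, array([172., 110.]), array([525.5, 147.2]))]
wrist tray_bar []
expect grip [621.51174684  67.02043529   0.        ] bar [532.36281736 337.02315449   0.        ]
dp [ 1.339 -0.468  0.361] ang [-6.000e-04 -5.000e-04 -5.018e-01]
dp [ 1.339 -0.468  0.361] ang [-0.0005  0.0006  0.4982]
```

Request:
step_arm:
  targets:
    - {"dp": [0.9, -0.47, 0], "angular": [0, 0, 0], "fingers": 0}
    - {"dp": [0.9, -0.47, 0], "angular": [0, 0, 0], "fingers": 0}
    - {"dp": [0.9, -0.47, 0], "angular": [0, 0, 0], "fingers": 0}
    - {"dp": [0.9, -0.47, 0], "angular": [0, 0, 0], "fingers": 0}
    - {"dp": [0.9, -0.47, 0], "angular": [0, 0, 0], "fingers": 0}
    - {"dp": [0.9, -0.47, 0], "angular": [0, 0, 0], "fingers": 0}
    - {"dp": [0.9, -0.47, 0], "angular": [0, 0, 0], "fingers": 0}
    - {"dp": [0.9, -0.47, 0], "angular": [0, 0, 0], "fingers": 0}

```text
time: 8.4
tool_pos: [530.9, 248.2, 243.2]
tcp_rot: [-180.0, 0.0, 88.3]
ft_force: [0.1, -0.6, 0.2]
finger_gap: 85.4
grip_force: 0.0
```

Request:
step_arm:
  targets:
    - {"dp": [0.44, 0, 0.36], "angular": [0, 0, -0.5], "fingers": 0}
    - {"dp": [0.44, 0, 0.36], "angular": [0, 0, -0.5], "fingers": 0}
    - {"dp": [0.44, 0, 0.36], "angular": [0, 0, -0.5], "fingers": 0}
    - {"dp": [0.44, 0, 0.36], "angular": [0, 0, -0.5], "fingers": 0}
    - {"dp": [0.44, 0, 0.36], "angular": [0, 0, -0.5], "fingers": 0}
    - {"dp": [0.44, 0, 0.36], "angular": [0, 0, -0.5], "fingers": 0}
    - {"dp": [0.44, 0, 0.36], "angular": [0, 0, -0.5], "fingers": 0}
    - {"dp": [0.44, 0, 0.36], "angular": [0, 0, -0.5], "fingers": 0}

```text
time: 9.4
tool_pos: [533.2, 336.6, 171.3]
tcp_rot: [-180.0, -0.0, 174.7]
ft_force: [0.7, 0.5, 1.0]
finger_gap: 85.7
grip_force: 0.0
```

```bash
python3 - <<'E'
from h import *
s=sense();print(s['tool_pos'],s['tcp_rot'],np.round(s['joint_pos'],1))
P=camera_params('wrist');im=snapshot('wrist');cv2.imwrite('pics/w2.png',im)
for n,z in dict(tray_hinge=86,tray_bar=100).items():
    print(n,[(round(d['conf'],2),np.round(d['at']),at_z('wrist',d['at'],z,P).round(1)[:2]) for d in pinpoint('wrist',n)[:2]])
print(proj('wrist',sw(0,248,100),P),sw(0,248))
yaw=json.load(open('stand.json'))[2]
b=sw(0,248);delta([b[0],b[1],85],[180,0,yaw+180])
E
```

```text
[533.15277881 336.64186796 171.25217797] [-1.79994810e+02 -1.13454953e-03  1.74679905e+02] [ 27.6  14.   84.2  -0.   81.8 -57.1]
tray_hinge [(0.8, array([ 67., 226.]), array([527.8, 151.1]))]
tray_bar [(0.9, array([280., 218.]), array([530.7, 338.2])), (0.44, array([103., 193.]), array([499.3, 207.6]))]
[278.68102572 219.88451689] [532.36281736 337.02315449   0.        ]
dp [0.003 0.001 0.431] ang [-0.     -0.     -0.0256]
```

View pics/w2.png

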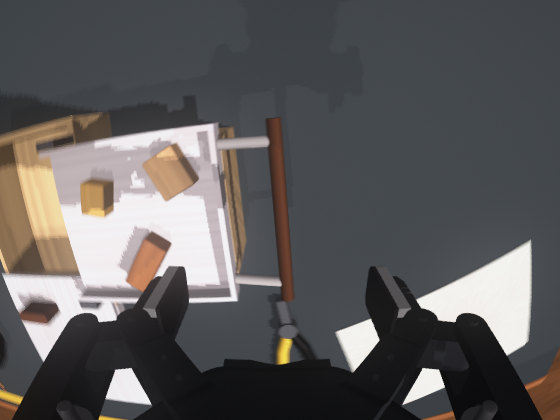

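Request:
step_arm:
  targets:
    - {"dp": [0.003, 0.002, 0], "angular": [0, 0, -0.025], "fingers": 0.65}
    - {"dp": [0.003, 0.002, 0], "angular": [0, 0, -0.025], "fingers": 0.65}
    - {"dp": [0.003, 0.002, 0], "angular": [0, 0, -0.025], "fingers": 0.65}
    - {"dp": [0.003, 0.002, 0.15], "angular": [0, 0, -0.025], "fingers": 0.65}
    - {"dp": [0.003, 0.002, 0.3], "angular": [0, 0, -0.025], "fingers": 0.65}
    - {"dp": [0.003, 0.002, 0.4], "angular": [0, 0, -0.025], "fingers": 0.65}
    - {"dp": [0.003, 0.002, 0.435], "angular": [0, 0, -0.025], "fingers": 0.65}
    - {"dp": [0.003, 0.002, 0.435], "angular": [0, 0, -0.025], "fingers": 0.65}

```text
time: 10.55
tool_pos: [532.3, 337.7, 84.4]
tcp_rot: [-180.0, -0.0, 178.8]
ft_force: [0.3, 0.2, 0.3]
finger_gap: 30.0
grip_force: 0.0
```

Request:
step_arm:
  targets:
    - {"dp": [0, 0, 0], "angular": [0, 0, 0], "fingers": 1}
    - {"dp": [0, 0, 0], "angular": [0, 0, 0], "fingers": 1}
    - {"dp": [0, 0, 0], "angular": [0, 0, 0], "fingers": 1}
    - {"dp": [0, 0, 0], "angular": [0, 0, 0], "fingers": 1}
    - {"dp": [0, 0, 0], "angular": [0, 0, 0], "fingers": 1}
    - {"dp": [-0.0, -0.01, -0.08], "angular": [0, 0, 0], "fingers": 1}
    - {"dp": [0, -0.026, -0.163], "angular": [0, 0, 0], "fingers": 1}
    - {"dp": [0, -0.05, -0.243], "angular": [0, 0, 0], "fingers": 1}
  newtons: 60

```text
time: 11.55
tool_pos: [532.9, 330.0, 135.1]
tcp_rot: [179.7, 0.2, 178.9]
ft_force: [2.7, 8.0, -3.8]
finger_gap: 8.0
grip_force: 58.4
```

```bash
python3 - <<'E'
from h import *
s=sense();print(s['tool_pos'],s['tcp_rot'],np.round(s['joint_pos'],1),s['ft_force'],s['grip_force'],s['finger_gap'])
cv2.imwrite('pics/s2.png',snapshot('scene'))
E
```

```text
[532.87218146 329.98880818 135.05545941] [1.79743228e+02 1.77197654e-01 1.78912225e+02] [ 27.   14.8  87.2   0.1  77.7 -61.9] [ 2.71598504  7.95038077 -3.82942551] 58.37646424770355 8.029914578728322
```

View pics/s2.png

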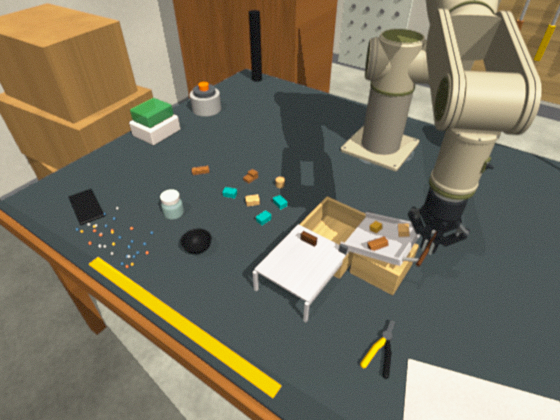

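Request:
step_arm:
  targets:
    - {"dp": [0, -0.03, -0.077], "angular": [0, 0, 0], "fingers": 1}
    - {"dp": [0, -0.068, -0.151], "angular": [0, 0, 0], "fingers": 1}
    - {"dp": [0, -0.112, -0.222], "angular": [0, 0, 0], "fingers": 1}
    - {"dp": [0, -0.162, -0.289], "angular": [0, 0, 0], "fingers": 1}
    - {"dp": [0, -0.217, -0.351], "angular": [0, 0, 0], "fingers": 1}
    - {"dp": [0, -0.277, -0.408], "angular": [0, 0, 0], "fingers": 1}
    - {"dp": [0, -0.343, -0.459], "angular": [0, 0, 0], "fingers": 1}
    - {"dp": [0, -0.412, -0.505], "angular": [0, 0, 0], "fingers": 1}

```text
time: 12.6
tool_pos: [531.2, 249.0, 238.6]
tcp_rot: [179.5, 0.3, 179.0]
ft_force: [-3.7, 12.6, 10.6]
finger_gap: 7.0
grip_force: 58.6
```

Request:
step_arm:
  targets:
    - {"dp": [0, -0.037, -0.021], "angular": [0, 0, 0], "fingers": 1}
    - {"dp": [0, -0.073, -0.04], "angular": [0, 0, 0], "fingers": 1}
    - {"dp": [0, -0.11, -0.056], "angular": [0, 0, 0], "fingers": 1}
    - {"dp": [0, -0.14, -0.068], "angular": [0, 0, 0], "fingers": 1}
    - {"dp": [0, -0.14, -0.068], "angular": [0, 0, 0], "fingers": 1}
    - {"dp": [0, -0.14, -0.068], "angular": [0, 0, 0], "fingers": 1}
    - {"dp": [0, -0.14, -0.068], "angular": [0, 0, 0], "fingers": 1}
    - {"dp": [0, -0.14, -0.068], "angular": [0, 0, 0], "fingers": 1}

```text
time: 13.6
tool_pos: [530.8, 219.7, 252.8]
tcp_rot: [179.7, 0.3, 178.9]
ft_force: [-7.9, 6.6, 16.9]
finger_gap: 7.4
grip_force: 62.2
```

```bash
python3 - <<'E'
from h import *
s=sense();print(s['tool_pos'],s['tcp_rot'],np.round(s['joint_pos'],1),s['ft_force'],s['grip_force'],s['finger_gap'])
a=snapshot('scene');b=snapshot('top')
cv2.imwrite('pics/s3.png',np.hstack([cv2.resize(a[130:330,180:480],(450,300)),cv2.resize(b[120:320,80:280],(300,300))]))
E
```

```text
[530.76127483 219.73825978 252.78251738] [179.69582267   0.33973927 178.94005947] [ 17.3   2.6  88.2   0.2  88.8 -71.7] [-7.91275978  6.56533955 16.86370864] 62.197521328926086 7.409031126745932
```

View pics/s3.png

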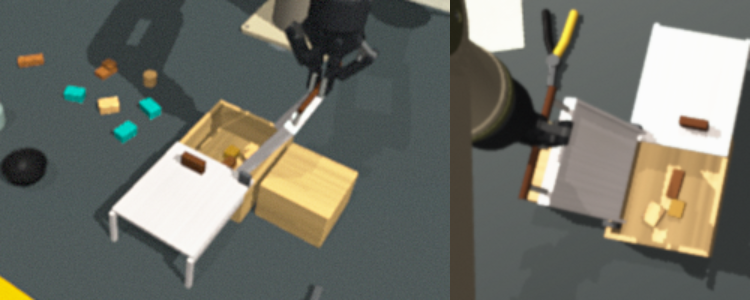

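Request:
step_arm:
  targets:
    - {"dp": [0, 0.067, 0.029], "angular": [0, 0, 0], "fingers": 1}
    - {"dp": [0, 0.14, 0.068], "angular": [0, 0, 0], "fingers": 1}
    - {"dp": [0, 0.21, 0.113], "angular": [0, 0, 0], "fingers": 1}
    - {"dp": [0, 0.275, 0.165], "angular": [0, 0, 0], "fingers": 1}
    - {"dp": [0, 0.335, 0.222], "angular": [0, 0, 0], "fingers": 1}
    - {"dp": [0, 0.39, 0.284], "angular": [0, 0, 0], "fingers": 1}
    - {"dp": [0, 0.44, 0.35], "angular": [0, 0, 0], "fingers": 1}
    - {"dp": [0, 0.484, 0.421], "angular": [0, 0, 0], "fingers": 1}

```text
time: 14.7
tool_pos: [533.0, 316.1, 166.0]
tcp_rot: [179.8, 0.3, 178.9]
ft_force: [-0.4, 2.7, 6.2]
finger_gap: 7.6
grip_force: 60.1
```

Request:
step_arm:
  targets:
    - {"dp": [0, 0.037, 0.074], "angular": [0, 0, 0], "fingers": 1}
    - {"dp": [0, 0.068, 0.151], "angular": [0, 0, 0], "fingers": 1}
    - {"dp": [0, 0.092, 0.231], "angular": [0, 0, 0], "fingers": 1}
    - {"dp": [0, 0.108, 0.312], "angular": [0, 0, 0], "fingers": 1}
    - {"dp": [0, 0.118, 0.4], "angular": [0, 0, 0], "fingers": 1}
    - {"dp": [0, 0.118, 0.405], "angular": [0, 0, 0], "fingers": 1}
    - {"dp": [0, 0.118, 0.405], "angular": [0, 0, 0], "fingers": 1}
    - {"dp": [0, 0.118, 0.4], "angular": [0, 0, 0], "fingers": 1}

```text
time: 15.7
tool_pos: [533.4, 339.6, 84.3]
tcp_rot: [179.8, 0.2, 178.9]
ft_force: [3.4, 8.6, -1.6]
finger_gap: 7.4
grip_force: 65.0
```

Request:
step_arm:
  targets:
    - {"dp": [0, 0, 0], "angular": [0, 0, 0], "fingers": 0.65}
    - {"dp": [0, 0, 0], "angular": [0, 0, 0], "fingers": 0.65}
    - {"dp": [0, 0, 0], "angular": [0, 0, 0], "fingers": 0.65}
    - {"dp": [0, 0, -0.1], "angular": [0, 0, 0], "fingers": 0.65}
    - {"dp": [0, 0, -0.4], "angular": [0, 0, 0], "fingers": 0.65}
    - {"dp": [0, 0, -0.7], "angular": [0, 0, 0], "fingers": 0}
    - {"dp": [0, 0, -0.8], "angular": [0, 0, 0], "fingers": 0}
    - {"dp": [0, 0, -0.8], "angular": [0, 0, 0], "fingers": 0}

```text
time: 16.7
tool_pos: [533.4, 338.2, 246.6]
tcp_rot: [179.9, 0.3, 178.9]
ft_force: [-0.0, 0.2, 0.8]
finger_gap: 82.2
grip_force: 0.0
```

```bash
python3 - <<'E'
from h import *
s=sense();print(s['tool_pos'],s['tcp_rot'])
snapshot('top');P=camera_params('wrist');snapshot('wrist')
for n,z in dict(tray_hinge=86,tray_bar=100).items():
    print(n,[(round(d['conf'],2),np.round(d['at']),at_z('wrist',d['at'],z,P).round(1)[:2]) for d in pinpoint('wrist',n)[:2]])
for n in ['chunk','strip','stub','step','bar']: print(n,[(round(d['conf'],2),np.round(d['at']),at_z('top',d['at'],0).round(0)[:2]) for d in pinpoint('top',n)[:5]])
E
```

```text
[533.358399   338.19570542 246.61573925] [179.85928764   0.25986568 178.87103433]
tray_hinge [(0.74, array([ 98., 189.]), array([525.8, 147.2])), (0.27, array([  3., 295.]), array([681.9, -82.4]))]
tray_bar [(0.94, array([278., 189.]), array([528.4, 337.8]))]
chunk [(0.71, array([382., 269.]), array([ 529., -276.])), (0.67, array([321., 248.]), array([ 557., -126.])), (0.65, array([314., 284.]), array([ 470., -121.])), (0.61, array([345., 273.]), array([ 507., -191.])), (0.61, array([233., 258.]), array([498.,  79.]))]
strip [(0.61, array([449., 292.]), array([ 500., -437.])), (0.51, array([243., 201.]), array([642.,  80.])), (0.49, array([219., 266.]), array([476., 109.]))]
stub [(0.5, array([333., 320.]), array([ 394., -175.]))]
step [(0.62, array([376., 313.]), array([ 426., -272.]))]
bar [(0.17, array([225., 238.]), array([543., 106.]))]
```

Request:
step_arm:
  targets:
    - {"dp": [0.1, -1, -0.2], "angular": [0, 0, 0], "fingers": 0}
    - {"dp": [0.1, -1, -0.2], "angular": [0, 0, 0], "fingers": 0}
    - {"dp": [0.1, -1, -0.2], "angular": [0, 0, 0], "fingers": 0}
    - {"dp": [0.1, -1, -0.2], "angular": [0, 0, 0], "fingers": 0}
    - {"dp": [0.1, -1, -0.2], "angular": [0, 0, 0], "fingers": 0}
    - {"dp": [0.1, -1, -0.2], "angular": [0, 0, 0], "fingers": 0}
    - {"dp": [0.1, -1, -0.2], "angular": [0, 0, 0], "fingers": 0}
    - {"dp": [0.1, -1, -0.2], "angular": [0, 0, 0], "fingers": 0}

```text
time: 18.15
tool_pos: [508.1, 139.0, 282.8]
tcp_rot: [-180.0, -0.0, 179.0]
ft_force: [0.8, -0.3, 0.0]
finger_gap: 85.6
grip_force: 0.0
```

Request:
step_arm:
  targets:
    - {"dp": [0.25, -1, 0.1], "angular": [0, 0, 0.5], "fingers": 0}
    - {"dp": [0.25, -1, 0.1], "angular": [0, 0, 0.5], "fingers": 0}
    - {"dp": [0.25, -1, 0.1], "angular": [0, 0, 0.5], "fingers": 0}
    - {"dp": [0.25, -1, 0.1], "angular": [0, 0, 0.5], "fingers": 0}
    - {"dp": [0.25, -1, 0.1], "angular": [0, 0, 0.5], "fingers": 0}
    - {"dp": [0.25, -1, 0.1], "angular": [0, 0, 0.5], "fingers": 0}
    - {"dp": [0.25, -1, 0.1], "angular": [0, 0, 0.5], "fingers": 0}
    - {"dp": [0.25, -1, 0.1], "angular": [0, 0, 0.5], "fingers": 0}

```text
time: 19.15
tool_pos: [454.5, -60.5, 263.2]
tcp_rot: [-180.0, -0.0, 92.6]
ft_force: [0.5, 0.3, 0.9]
finger_gap: 85.7
grip_force: 0.0
```

Request:
step_arm:
  targets:
    - {"dp": [-0.85, 0, 0.1], "angular": [0, 0, 0.02], "fingers": 0}
    - {"dp": [-0.85, 0, 0.1], "angular": [0, 0, 0.02], "fingers": 0}
    - {"dp": [-0.85, 0, 0.1], "angular": [0, 0, 0.02], "fingers": 0}
    - {"dp": [-0.85, 0, 0.1], "angular": [0, 0, 0.02], "fingers": 0}
    - {"dp": [-0.85, 0, 0.1], "angular": [0, 0, 0.02], "fingers": 0}
    - {"dp": [-0.85, 0, 0.1], "angular": [0, 0, 0.02], "fingers": 0}
    - {"dp": [-0.85, 0, 0.1], "angular": [0, 0, 0.02], "fingers": 0}
    - {"dp": [-0.85, 0, 0.1], "angular": [0, 0, 0.02], "fingers": 0}

```text
time: 20.15
tool_pos: [463.3, -230.1, 243.6]
tcp_rot: [180.0, 0.0, 89.4]
ft_force: [0.7, 0.7, 1.0]
finger_gap: 85.3
grip_force: 0.0
```

```bash
cat >> h.py <<'E'
HT=dict(chunk=20,strip=18,stub=24,step=22)
def look(name,tag,names=('chunk','strip','stub','step'),save=True):
    s=sense();print(np.round(s['tool_pos'],1),np.round(s['tcp_rot'],1),np.round(s['joint_pos'],0))
    P=camera_params('wrist');im=snapshot('wrist')
    if save: cv2.imwrite(f'pics/{tag}.png',im)
    for n in names:
        pp=[(round(d['conf'],2),np.round(d['at']).tolist(),at_z('wrist',d['at'],0,P).round(1)[:2].tolist()) for d in pinpoint('wrist',n)[:4]]
        print(n,pp)
        for d in masks_of('wrist',n)[:4]:
            m=d['pixels'];c=im[m].mean(0)
            cs,_=cv2.findContours(m.astype(np.uint8),cv2.RETR_EXTERNAL,cv2.CHAIN_APPROX_NONE)
            k=max(cs,key=cv2.contourArea)[:,0]
            w=np.array([at_z('wrist',q,HT[n]*0.7,P)[:2] for q in k],np.float32)
            (cx,cy),(a,b),an=cv2.minAreaRect(w)
            if a<b: a,b,an=b,a,an-90
            print('   mask',round(d['conf'],2),'bgr',c.round(),'c',round(cx,1),round(cy,1),'size',round(a),round(b),'long-axis yaw',round(an,1))
E
python3 -c "
from h import *
look('',  'w3')"
```

```text
[ 463.3 -230.1  243.6] [180.    0.   89.4] [-32.  -6.  97.   0.  88. -31.]
chunk [(0.92, [320.0, 143.0], [516.2, -196.5]), (0.9, [353.0, 80.0], [555.4, -119.8]), (0.76, [328.0, 206.0], [528.1, -275.3]), (0.74, [286.0, 76.0], [475.6, -117.3])]
   mask 0.93 bgr [244. 251. 253.] c 512.5 -194.7 size 44 26 long-axis yaw -43.9
   mask 0.89 bgr [241. 241. 142.] c 555.8 -120.1 size 43 28 long-axis yaw -9.2
   mask 0.88 bgr [250. 250. 150.] c 471.4 -120.4 size 42 27 long-axis yaw 71.0
   mask 0.78 bgr [247. 248. 138.] c 524.2 -274.3 size 46 26 long-axis yaw -70.3
strip [(0.66, [298.0, 316.0], [492.3, -443.6])]
   mask 0.62 bgr [139. 193. 233.] c 490.7 -432.2 size 63 28 long-axis yaw -41.1
stub [(0.77, [218.0, 126.0], [394.6, -174.1]), (0.45, [483.0, 152.0], [747.5, -199.2])]
   mask 0.94 bgr [241. 252. 254.] c 394.6 -174.2 size 29 25 long-axis yaw -2.3
step [(0.76, [244.0, 206.0], [422.3, -273.7])]
   mask 0.64 bgr [146. 205. 246.] c 421.7 -272.2 size 45 33 long-axis yaw -1.5
```

View pics/w3.png

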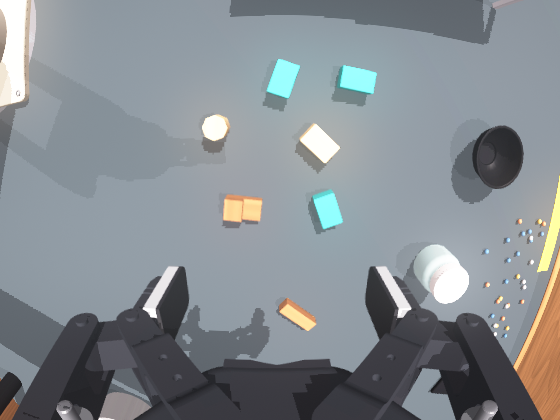

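Request:
step_arm:
  targets:
    - {"dp": [0.178, 0.252, 0.5], "angular": [0, 0, -0.264], "fingers": 0.35}
    - {"dp": [0.178, 0.252, 0.6], "angular": [0, 0, -0.264], "fingers": 0.35}
    - {"dp": [0.178, 0.252, 0.8], "angular": [0, 0, -0.264], "fingers": 0.35}
    - {"dp": [0.178, 0.252, 0.9], "angular": [0, 0, -0.264], "fingers": 0.35}
    - {"dp": [0.178, 0.252, 0.9], "angular": [0, 0, -0.264], "fingers": 0.35}
    - {"dp": [0.178, 0.252, 0.9], "angular": [0, 0, -0.264], "fingers": 0.35}
    - {"dp": [0.178, 0.252, 0.9], "angular": [0, 0, -0.264], "fingers": 0.35}
    - {"dp": [0.178, 0.252, 0.9], "angular": [0, 0, -0.264], "fingers": 0.35}

```text
time: 21.6
tool_pos: [514.2, -195.9, 63.9]
tcp_rot: [180.0, 0.1, 136.8]
ft_force: [-0.7, 0.4, -0.4]
finger_gap: 55.5
grip_force: 0.0
```

```bash
python3 -c "
from h import *
look('','w4',['chunk'])
delta([514,-195,4],[180,0,136.5])"
```

```text
[ 514.2 -195.9   63.9] [1.800e+02 1.000e-01 1.368e+02] [-26.   8. 103.   0.  69. -73.]
chunk [(0.88, [398.0, 192.0], [554.2, -120.2]), (0.75, [280.0, 226.0], [516.4, -195.5]), (0.62, [320.0, 98.0], [471.7, -119.3])]
   mask 0.96 bgr [222. 244. 251.] c 512.3 -194.6 size 45 27 long-axis yaw -43.3
   mask 0.76 bgr [225. 225. 106.] c 555.3 -120.1 size 48 29 long-axis yaw -9.2
   mask 0.75 bgr [249. 250. 125.] c 471.9 -120.8 size 41 27 long-axis yaw 69.8
   mask 0.67 bgr [184. 185.  82.] c 533.8 -268.5 size 51 11 long-axis yaw -58.7
dp [0.003 0.003 0.298] ang [0.     0.0002 0.0018]
```

Request:
step_arm:
  targets:
    - {"dp": [0.003, 0, 0.2], "angular": [0, 0, 0], "fingers": 0.35}
    - {"dp": [0.003, 0, 0.3], "angular": [0, 0, 0], "fingers": 0.35}
    - {"dp": [0.003, 0, 0.3], "angular": [0, 0, 0], "fingers": 1}
    - {"dp": [0.003, 0, 0.3], "angular": [0, 0, 0], "fingers": 1}
    - {"dp": [0.003, 0, 0.3], "angular": [0, 0, 0], "fingers": 1}
    - {"dp": [0.003, 0, 0.3], "angular": [0, 0, 0], "fingers": 1}
    - {"dp": [0.003, 0, 0.1], "angular": [0, 0, 0], "fingers": 1}
    - {"dp": [0.003, 0, -0.2], "angular": [0, 0, 0], "fingers": 1}
  newtons: 40

```text
time: 22.75
tool_pos: [511.6, -194.4, 102.5]
tcp_rot: [-179.9, -0.2, 136.8]
ft_force: [1.0, -0.0, 0.7]
finger_gap: 25.3
grip_force: 42.2
```

Request:
step_arm:
  targets:
    - {"dp": [0, 0, -0.25], "angular": [0, 0, 0], "fingers": 1}
    - {"dp": [0.2, 0.24, -0.25], "angular": [0, 0, 0], "fingers": 1}
    - {"dp": [0.45, 0.5, -0.25], "angular": [0, 0, 0], "fingers": 1}
    - {"dp": [0.65, 0.75, -0.25], "angular": [0, 0, 0], "fingers": 1}
    - {"dp": [0.84, 0.98, -0.25], "angular": [0, 0, 0], "fingers": 1}
    - {"dp": [0.84, 0.98, -0.25], "angular": [0, 0, 0], "fingers": 1}
    - {"dp": [0.84, 0.98, -0.25], "angular": [0, 0, 0], "fingers": 1}
    - {"dp": [0.84, 0.98, -0.25], "angular": [0, 0, 0], "fingers": 1}

```text
time: 23.75
tool_pos: [525.0, 61.2, 153.4]
tcp_rot: [-180.0, 0.0, 136.8]
ft_force: [-0.1, -0.5, 0.3]
finger_gap: 24.9
grip_force: 42.2
```

Request:
step_arm:
  targets:
    - {"dp": [0, 0, 0.3], "angular": [0, 0, 0], "fingers": 1}
    - {"dp": [0, 0, 0.5], "angular": [0, 0, 0], "fingers": 1}
    - {"dp": [0, 0, 0.5], "angular": [0, 0, 0], "fingers": 0.4}
    - {"dp": [0, 0, 0.5], "angular": [0, 0, 0], "fingers": 0.4}
    - {"dp": [0, 0, 0.5], "angular": [0, 0, 0], "fingers": 0.4}
    - {"dp": [0, 0, 0.25], "angular": [0, 0, 0], "fingers": 0.4}
    - {"dp": [0, 0, 0], "angular": [0, 0, 0], "fingers": 0.35}
    - {"dp": [0, 0, -0.05], "angular": [0, 0, 0], "fingers": 0.35}

```text
time: 24.75
tool_pos: [528.5, 62.7, 170.1]
tcp_rot: [179.6, 0.4, 136.9]
ft_force: [-0.6, -0.0, 0.4]
finger_gap: 55.4
grip_force: 0.0
```

```bash
python3 -c "
from h import *
cv2.imwrite('pics/w5.png',snapshot('wrist'))
delta([394.6,-174.2,130],[180,0,89.4]);delta([394.6,-174.2,130],[180,0,136.8])"
```

```text
dp [-0.322 -1.322  0.19 ] ang [0.0028 0.0011 0.2636]
dp [-0.322 -1.322  0.19 ] ang [0.002  0.0021 0.0003]
```

View pics/w5.png

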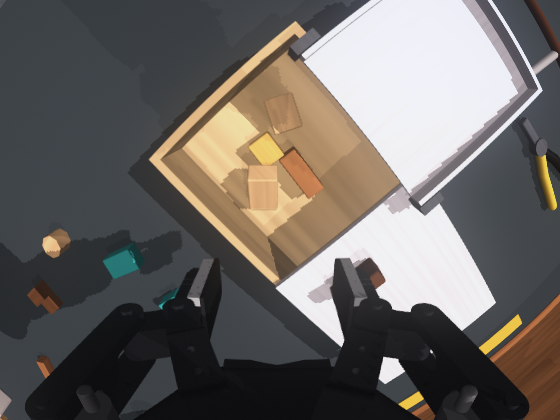

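Request:
step_arm:
  targets:
    - {"dp": [-0.1, -0.3, 0], "angular": [0, 0, 0], "fingers": 0.35}
    - {"dp": [-0.2, -0.6, 0], "angular": [0, 0, 0], "fingers": 0.35}
    - {"dp": [-0.32, -1, 0], "angular": [0, 0, 0], "fingers": 0.35}
    - {"dp": [-0.32, -1, 0], "angular": [0, 0, 0], "fingers": 0.35}
    - {"dp": [-0.32, -1, 0], "angular": [0, 0, 0], "fingers": 0.35}
    - {"dp": [-0.32, -1, 0], "angular": [0, 0, 0], "fingers": 0.35}
    - {"dp": [-0.32, -1, 0], "angular": [0, 0, 0], "fingers": 0.35}
    - {"dp": [-0.32, -1, 0], "angular": [0, 0, 0], "fingers": 0.35}

```text
time: 25.8
tool_pos: [435.1, -126.3, 163.2]
tcp_rot: [180.0, -0.0, 136.9]
ft_force: [0.7, 0.5, -0.7]
finger_gap: 55.8
grip_force: 0.0
```

Request:
step_arm:
  targets:
    - {"dp": [0, -0.32, 0.1], "angular": [0, 0, 0], "fingers": 0.35}
    - {"dp": [0, -0.32, 0.3], "angular": [0, 0, 0], "fingers": 0.35}
    - {"dp": [0, -0.32, 0.5], "angular": [0, 0, 0], "fingers": 0.35}
    - {"dp": [0, -0.32, 0.5], "angular": [0, 0, 0], "fingers": 0.35}
    - {"dp": [0, -0.32, 0.5], "angular": [0, 0, 0], "fingers": 0.35}
    - {"dp": [0, -0.32, 0.5], "angular": [0, 0, 0], "fingers": 0.35}
    - {"dp": [0, -0.32, 0.5], "angular": [0, 0, 0], "fingers": 0.35}
    - {"dp": [0, -0.32, 0.5], "angular": [0, 0, 0], "fingers": 0.35}

```text
time: 26.8
tool_pos: [391.6, -173.9, 64.0]
tcp_rot: [180.0, 0.1, 136.9]
ft_force: [0.2, 0.9, -0.7]
finger_gap: 55.8
grip_force: 0.0
```

```bash
python3 -c "
from h import *
look('','w6',['stub','step'])
delta([394.6,-174.2,5],[180,0,136.8])
b=sw(5,-25);delta([b[0],b[1],150],[180,0,136.8])"
```

```text
[ 391.6 -173.9   64. ] [1.800e+02 1.000e-01 1.369e+02] [-31. -11. 122.   0.  69. -78.]
stub [(0.81, [281.0, 226.0], [394.7, -173.5])]
   mask 0.74 bgr [227. 244. 251.] c 393.1 -173.9 size 37 29 long-axis yaw -41.5
   mask 0.32 bgr [115. 151. 183.] c 470.8 16.1 size 157 71 long-axis yaw -33.7
step [(0.9, [215.0, 325.0], [421.3, -270.5])]
   mask 0.83 bgr [137. 194. 240.] c 424.2 -266.7 size 35 31 long-axis yaw -7.5
dp [-0.015  0.011  0.291] ang [-0.     -0.      0.0003]
dp [ 0.301  1.347 -0.434] ang [-0.     -0.      0.0003]
```

Request:
step_arm:
  targets:
    - {"dp": [-0.015, 0.011, 0.2], "angular": [0, 0, 0], "fingers": 0.35}
    - {"dp": [-0.015, 0.011, 0.293], "angular": [0, 0, 0], "fingers": 0.35}
    - {"dp": [-0.015, 0.011, 0.293], "angular": [0, 0, 0], "fingers": 1}
    - {"dp": [-0.015, 0.011, 0.293], "angular": [0, 0, 0], "fingers": 1}
    - {"dp": [-0.015, 0.011, 0.293], "angular": [0, 0, 0], "fingers": 1}
    - {"dp": [-0.015, 0.011, 0.293], "angular": [0, 0, 0], "fingers": 1}
    - {"dp": [-0.015, 0.011, 0.1], "angular": [0, 0, 0], "fingers": 1}
    - {"dp": [-0.015, 0.011, -0.2], "angular": [0, 0, 0], "fingers": 1}

```text
time: 28.05
tool_pos: [393.0, -173.2, 102.8]
tcp_rot: [-179.9, -0.2, 136.8]
ft_force: [0.7, -1.2, -0.7]
finger_gap: 27.1
grip_force: 39.5
```

Request:
step_arm:
  targets:
    - {"dp": [0, 0, -0.25], "angular": [0, 0, 0], "fingers": 1}
    - {"dp": [0.07, 0.3, -0.25], "angular": [0, 0, 0], "fingers": 1}
    - {"dp": [0.14, 0.6, -0.25], "angular": [0, 0, 0], "fingers": 1}
    - {"dp": [0.21, 0.9, -0.25], "angular": [0, 0, 0], "fingers": 1}
    - {"dp": [0.23, 1, -0.25], "angular": [0, 0, 0], "fingers": 1}
    - {"dp": [0.23, 1, -0.25], "angular": [0, 0, 0], "fingers": 1}
    - {"dp": [0.23, 1, -0.25], "angular": [0, 0, 0], "fingers": 1}
    - {"dp": [0.23, 1, -0.25], "angular": [0, 0, 0], "fingers": 1}

```text
time: 29.05
tool_pos: [497.6, 2.2, 153.4]
tcp_rot: [-180.0, 0.0, 136.8]
ft_force: [-0.5, -0.0, -0.7]
finger_gap: 27.3
grip_force: 39.6
```

Request:
step_arm:
  targets:
    - {"dp": [0.08, 0.34, 0], "angular": [0, 0, 0], "fingers": 1}
    - {"dp": [0.08, 0.34, 0], "angular": [0, 0, 0], "fingers": 1}
    - {"dp": [0.08, 0.34, 0], "angular": [0, 0, 0], "fingers": 1}
    - {"dp": [0.08, 0.34, 0.2], "angular": [0, 0, 0], "fingers": 1}
    - {"dp": [0.08, 0.34, 0.4], "angular": [0, 0, 0], "fingers": 1}
    - {"dp": [0.08, 0.34, 0.45], "angular": [0, 0, 0], "fingers": 1}
    - {"dp": [0.08, 0.34, 0.45], "angular": [0, 0, 0], "fingers": 1}
    - {"dp": [0.08, 0.34, 0.45], "angular": [0, 0, 0], "fingers": 1}

```text
time: 30.05
tool_pos: [534.2, 63.4, 65.4]
tcp_rot: [179.9, 0.1, 136.8]
ft_force: [-0.1, 0.1, -0.3]
finger_gap: 27.6
grip_force: 39.8
```

Request:
step_arm:
  targets:
    - {"dp": [0, 0, 0.05], "angular": [0, 0, 0], "fingers": 0.4}
    - {"dp": [0, 0, 0.05], "angular": [0, 0, 0], "fingers": 0.4}
    - {"dp": [0, 0, 0.05], "angular": [0, 0, 0], "fingers": 0.4}
    - {"dp": [0, 0, -0.25], "angular": [0, 0, 0], "fingers": 0.35}
    - {"dp": [0, 0, -0.5], "angular": [0, 0, 0], "fingers": 0.35}
    - {"dp": [-0.07, -0.3, -0.5], "angular": [0, 0, 0], "fingers": 0.35}
    - {"dp": [-0.14, -0.6, -0.5], "angular": [0, 0, 0], "fingers": 0.35}
    - {"dp": [-0.21, -0.9, -0.5], "angular": [0, 0, 0], "fingers": 0.35}

```text
time: 31.05
tool_pos: [439.6, -97.5, 163.8]
tcp_rot: [180.0, 0.1, 136.9]
ft_force: [0.5, -0.6, 0.6]
finger_gap: 55.6
grip_force: 0.0
```

```bash
python3 -c "
from h import *
print(sense()['tool_pos'])
delta([422,-271.5,65],[180,0,178.5])"
```

```text
[439.55667597 -97.54055806 163.84716146]
dp [-0.529 -0.695  0.495] ang [-0.      0.0004 -0.231 ]
```

Request:
step_arm:
  targets:
    - {"dp": [-0.2, -0.3, 0], "angular": [0, 0, -0.231], "fingers": 0.35}
    - {"dp": [-0.4, -0.55, 0.1], "angular": [0, 0, -0.231], "fingers": 0.35}
    - {"dp": [-0.53, -0.695, 0.3], "angular": [0, 0, -0.231], "fingers": 0.35}
    - {"dp": [-0.53, -0.695, 0.5], "angular": [0, 0, -0.231], "fingers": 0.35}
    - {"dp": [-0.53, -0.695, 0.5], "angular": [0, 0, -0.231], "fingers": 0.35}
    - {"dp": [-0.53, -0.695, 0.5], "angular": [0, 0, -0.231], "fingers": 0.35}
    - {"dp": [-0.53, -0.695, 0.5], "angular": [0, 0, -0.231], "fingers": 0.35}
    - {"dp": [-0.53, -0.695, 0.5], "angular": [0, 0, -0.231], "fingers": 0.35}

```text
time: 32.05
tool_pos: [423.9, -270.4, 65.3]
tcp_rot: [-179.9, 0.2, 178.4]
ft_force: [0.4, -0.3, 0.3]
finger_gap: 55.2
grip_force: 0.0
```

```bash
python3 -c "
from h import *
look('','w7',['step','strip'])
delta([422,-271.5,4],[180,0,178.5])
b=sw(0,-25);delta([b[0],b[1],150],[180,0,178.5])"
```

```text
[ 423.9 -270.4   65.3] [-179.9    0.2  178.4] [ -38.    1.  110.    0.   69. -127.]
step [(0.67, [270.0, 222.0], [422.2, -276.0])]
   mask 0.58 bgr [152. 207. 242.] c 418.6 -273.9 size 47 27 long-axis yaw -7.3
strip [(0.61, [90.0, 298.0], [490.9, -436.6])]
   mask 0.79 bgr [156. 210. 241.] c 488.4 -432.2 size 72 19 long-axis yaw -41.4
   mask 0.49 bgr [121. 148. 174.] c 662.4 75.6 size 389 65 long-axis yaw 32.9
dp [ 0.004 -0.007  0.299] ang [-0.0001  0.0002 -0.0004]
dp [-0.472  1.685 -0.432] ang [-0.0001  0.0002 -0.0004]
```

View pics/w7.png

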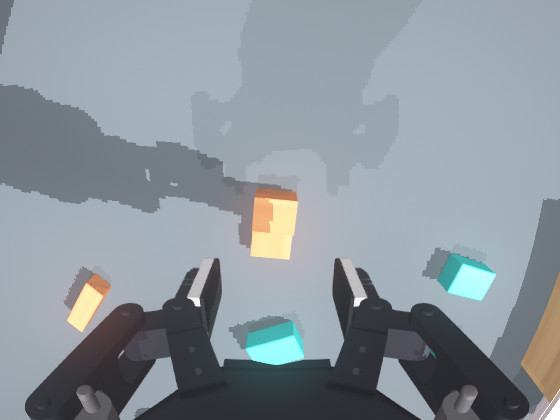

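Request:
step_arm:
  targets:
    - {"dp": [0.017, -0.018, 0.1], "angular": [0, 0, 0.022], "fingers": 0.35}
    - {"dp": [0.017, -0.018, 0.3], "angular": [0, 0, 0.022], "fingers": 0.35}
    - {"dp": [0.017, -0.018, 0.303], "angular": [0, 0, 0.022], "fingers": 1}
    - {"dp": [0.017, -0.018, 0.303], "angular": [0, 0, 0.022], "fingers": 1}
    - {"dp": [0.017, -0.018, 0.303], "angular": [0, 0, 0.022], "fingers": 1}
    - {"dp": [0.017, -0.018, 0.303], "angular": [0, 0, 0.022], "fingers": 1}
    - {"dp": [0.017, -0.018, 0.1], "angular": [0, 0, 0.022], "fingers": 1}
    - {"dp": [0.017, -0.018, -0.2], "angular": [0, 0, 0.022], "fingers": 1}

```text
time: 33.3
tool_pos: [417.7, -272.6, 103.1]
tcp_rot: [179.9, -0.2, 174.5]
ft_force: [0.6, -1.2, -0.5]
finger_gap: 25.1
grip_force: 42.7
```

Request:
step_arm:
  targets:
    - {"dp": [0, 0, -0.25], "angular": [0, 0, 0], "fingers": 1}
    - {"dp": [-0.08, 0.3, -0.25], "angular": [0, 0, 0], "fingers": 1}
    - {"dp": [-0.16, 0.6, -0.25], "angular": [0, 0, 0], "fingers": 1}
    - {"dp": [-0.24, 0.9, -0.25], "angular": [0, 0, 0], "fingers": 1}
    - {"dp": [-0.26, 1, -0.25], "angular": [0, 0, 0], "fingers": 1}
    - {"dp": [-0.26, 1, -0.25], "angular": [0, 0, 0], "fingers": 1}
    - {"dp": [-0.26, 1, -0.25], "angular": [0, 0, 0], "fingers": 1}
    - {"dp": [-0.26, 1, -0.25], "angular": [0, 0, 0], "fingers": 1}

```text
time: 34.3
tool_pos: [490.0, -80.8, 153.5]
tcp_rot: [-180.0, 0.0, 174.4]
ft_force: [-0.0, -0.5, -1.0]
finger_gap: 25.1
grip_force: 42.7
```

```bash
python3 -c "
from h import *
b=sw(-15,-15);delta([b[0],b[1],55],[180,0,174.5])"
```

```text
dp [-0.032  0.783  0.492] ang [-0.0001  0.0001 -0.0007]
```

Request:
step_arm:
  targets:
    - {"dp": [-0.01, 0.3, 0], "angular": [0, 0, 0], "fingers": 1}
    - {"dp": [-0.02, 0.55, 0], "angular": [0, 0, 0], "fingers": 1}
    - {"dp": [-0.03, 0.78, 0], "angular": [0, 0, 0], "fingers": 1}
    - {"dp": [-0.03, 0.78, 0], "angular": [0, 0, 0], "fingers": 1}
    - {"dp": [-0.03, 0.78, 0.25], "angular": [0, 0, 0], "fingers": 1}
    - {"dp": [-0.03, 0.78, 0.45], "angular": [0, 0, 0], "fingers": 1}
    - {"dp": [-0.03, 0.78, 0.48], "angular": [0, 0, 0], "fingers": 1}
    - {"dp": [-0.03, 0.78, 0.48], "angular": [0, 0, 0], "fingers": 0.4}

```text
time: 35.3
tool_pos: [511.5, 74.1, 58.0]
tcp_rot: [-180.0, 0.0, 174.4]
ft_force: [-0.1, 0.3, 1.2]
finger_gap: 41.7
grip_force: 0.0
```

Request:
step_arm:
  targets:
    - {"dp": [0, 0, 0], "angular": [0, 0, 0], "fingers": 0.4}
    - {"dp": [0, 0, 0], "angular": [0, 0, 0], "fingers": 0.4}
    - {"dp": [0, 0, -0.25], "angular": [0, 0, 0], "fingers": 0.4}
    - {"dp": [0, 0, -0.5], "angular": [0, 0, 0], "fingers": 0.35}
    - {"dp": [0.0, -0.25, -0.5], "angular": [0, 0, 0], "fingers": 0.35}
    - {"dp": [0.0, -0.5, -0.5], "angular": [0, 0, 0], "fingers": 0.35}
    - {"dp": [0.0, -0.8, -0.5], "angular": [0, 0, 0], "fingers": 0.35}
    - {"dp": [0, -1, -0.5], "angular": [0, 0, 0], "fingers": 0.35}

```text
time: 36.3
tool_pos: [491.9, -126.4, 158.6]
tcp_rot: [-179.9, 0.1, 174.4]
ft_force: [0.6, 0.2, -0.5]
finger_gap: 55.5
grip_force: 0.0
```

```bash
python3 -c "
from h import *
s=sense();print(s['tool_pos'],s['finger_gap'])
delta([490,-434,100],[180,0,138.5])"
```

```text
[ 491.89115549 -126.42392313  158.57560435] 55.491065730959676
dp [-0.139 -1.531  0.295] ang [-1.000e-04  7.000e-04  1.996e-01]
```

Request:
step_arm:
  targets:
    - {"dp": [-0.03, -0.3, 0], "angular": [0, 0, 0], "fingers": 0.35}
    - {"dp": [-0.06, -0.6, 0], "angular": [0, 0, 0], "fingers": 0.35}
    - {"dp": [-0.09, -0.9, 0], "angular": [0, 0, 0], "fingers": 0.35}
    - {"dp": [-0.1, -1, 0], "angular": [0, 0, 0], "fingers": 0.35}
    - {"dp": [-0.1, -1, 0], "angular": [0, 0, 0], "fingers": 0.35}
    - {"dp": [-0.1, -1, 0], "angular": [0, 0, 0], "fingers": 0.35}
    - {"dp": [-0.1, -1, 0], "angular": [0, 0, 0], "fingers": 0.35}
    - {"dp": [-0.1, -1, 0], "angular": [0, 0, 0], "fingers": 0.35}

```text
time: 37.3
tool_pos: [492.8, -323.9, 157.5]
tcp_rot: [180.0, 0.0, 174.6]
ft_force: [-0.6, 0.7, -0.4]
finger_gap: 55.7
grip_force: 0.0
```

Request:
step_arm:
  targets:
    - {"dp": [-0.04, -0.53, 0.3], "angular": [0, 0, 0.2], "fingers": 0.35}
    - {"dp": [-0.04, -0.53, 0.3], "angular": [0, 0, 0.2], "fingers": 0.35}
    - {"dp": [-0.04, -0.53, 0.3], "angular": [0, 0, 0.2], "fingers": 0.35}
    - {"dp": [-0.04, -0.53, 0.4], "angular": [0, 0, 0.2], "fingers": 0.35}
    - {"dp": [-0.04, -0.53, 0.45], "angular": [0, 0, 0.2], "fingers": 0.35}
    - {"dp": [-0.04, -0.53, 0.45], "angular": [0, 0, 0.2], "fingers": 0.35}
    - {"dp": [-0.04, -0.53, 0.45], "angular": [0, 0, 0.2], "fingers": 0.35}
    - {"dp": [-0.04, -0.53, 0.45], "angular": [0, 0, 0.2], "fingers": 0.35}

```text
time: 38.3
tool_pos: [490.8, -431.6, 68.4]
tcp_rot: [-180.0, 0.1, 138.5]
ft_force: [1.0, 0.5, 0.9]
finger_gap: 55.5
grip_force: 0.0
```

```bash
python3 -c "
from h import *
look('','w8',['strip'])
delta([490,-434,4],[180,0,138.5])
b=sw(0,-25);delta([b[0],b[1],150],[180,0,138.5])"
```

```text
[ 490.8 -431.6   68.4] [-1.800e+02  1.000e-01  1.385e+02] [-46.  23.  85.  -0.  72. -94.]
strip [(0.59, [276.0, 228.0], [493.6, -435.2])]
   mask 0.7 bgr [172. 227. 249.] c 490.2 -434.6 size 61 19 long-axis yaw -40.8
dp [-0.006 -0.011  0.32 ] ang [-0.      0.0003 -0.0001]
dp [ 1.508  1.974 -0.412] ang [-0.      0.0003 -0.0001]
```

Request:
step_arm:
  targets:
    - {"dp": [-0.006, -0.011, 0.2], "angular": [0, 0, 0], "fingers": 0.35}
    - {"dp": [-0.006, -0.011, 0.322], "angular": [0, 0, 0], "fingers": 0.35}
    - {"dp": [-0.006, -0.011, 0.322], "angular": [0, 0, 0], "fingers": 1}
    - {"dp": [-0.006, -0.011, 0.322], "angular": [0, 0, 0], "fingers": 1}
    - {"dp": [-0.006, -0.011, 0.322], "angular": [0, 0, 0], "fingers": 1}
    - {"dp": [-0.006, -0.011, 0.322], "angular": [0, 0, 0], "fingers": 1}
    - {"dp": [-0.006, -0.011, 0.1], "angular": [0, 0, 0], "fingers": 1}
    - {"dp": [-0.006, -0.011, -0.2], "angular": [0, 0, 0], "fingers": 1}

```text
time: 39.45
tool_pos: [488.5, -432.5, 106.6]
tcp_rot: [180.0, -0.2, 138.5]
ft_force: [0.9, -1.1, 0.4]
finger_gap: 17.4
grip_force: 42.7
```

Request:
step_arm:
  targets:
    - {"dp": [0, 0, -0.25], "angular": [0, 0, 0], "fingers": 1}
    - {"dp": [0.19, 0.25, -0.25], "angular": [0, 0, 0], "fingers": 1}
    - {"dp": [0.38, 0.5, -0.25], "angular": [0, 0, 0], "fingers": 1}
    - {"dp": [0.57, 0.75, -0.25], "angular": [0, 0, 0], "fingers": 1}
    - {"dp": [0.75, 0.98, -0.25], "angular": [0, 0, 0], "fingers": 1}
    - {"dp": [0.75, 0.98, -0.25], "angular": [0, 0, 0], "fingers": 1}
    - {"dp": [0.75, 0.98, -0.25], "angular": [0, 0, 0], "fingers": 1}
    - {"dp": [0.75, 0.98, -0.25], "angular": [0, 0, 0], "fingers": 1}

```text
time: 40.45
tool_pos: [507.4, -188.8, 157.6]
tcp_rot: [-180.0, 0.0, 138.4]
ft_force: [-0.1, -0.7, -0.1]
finger_gap: 16.9
grip_force: 42.7
```

```bash
python3 -c "
from h import *
b=sw(0,-20);delta([b[0],b[1],150],[180,0,138.5])"
```

```text
dp [0.784 1.028 0.037] ang [-0.      0.0002 -0.0006]
```

Request:
step_arm:
  targets:
    - {"dp": [0.19, 0.25, 0], "angular": [0, 0, 0], "fingers": 1}
    - {"dp": [0.38, 0.5, 0], "angular": [0, 0, 0], "fingers": 1}
    - {"dp": [0.57, 0.75, 0], "angular": [0, 0, 0], "fingers": 1}
    - {"dp": [0.77, 1, 0], "angular": [0, 0, 0], "fingers": 1}
    - {"dp": [0.77, 1, 0], "angular": [0, 0, 0], "fingers": 1}
    - {"dp": [0.77, 1, 0], "angular": [0, 0, 0], "fingers": 1}
    - {"dp": [0.77, 1, 0.25], "angular": [0, 0, 0], "fingers": 1}
    - {"dp": [0.77, 1, 0.45], "angular": [0, 0, 0], "fingers": 1}

```text
time: 41.45
tool_pos: [524.9, 61.8, 66.1]
tcp_rot: [-180.0, 0.0, 138.3]
ft_force: [0.2, -0.2, -0.6]
finger_gap: 16.8
grip_force: 42.9
```

Request:
step_arm:
  targets:
    - {"dp": [0, 0, 0.03], "angular": [0, 0, 0], "fingers": 1}
    - {"dp": [0, 0, 0.03], "angular": [0, 0, 0], "fingers": 0.4}
    - {"dp": [0, 0, 0.03], "angular": [0, 0, 0], "fingers": 0.4}
    - {"dp": [0, 0, 0.03], "angular": [0, 0, 0], "fingers": 0.4}
    - {"dp": [0, 0, -0.2], "angular": [0, 0, 0], "fingers": 0.4}
    - {"dp": [0, 0, -0.5], "angular": [0, 0, 0], "fingers": 0.35}
    - {"dp": [0, 0, -0.6], "angular": [0, 0, 0], "fingers": 0.3}
    - {"dp": [0, 0, -0.6], "angular": [0, 0, 0], "fingers": 0}

```text
time: 42.45
tool_pos: [526.3, 64.3, 190.1]
tcp_rot: [179.8, 0.2, 138.5]
ft_force: [0.6, 0.2, -0.2]
finger_gap: 75.8
grip_force: 0.0
```

```bash
python3 - <<'E'
from h import *
s=sense();print(s['tool_pos'],s['finger_gap'])
P=camera_params('wrist');im=snapshot('wrist');cv2.imwrite('pics/w9.png',im)
print([(round(d['conf'],2),at_z('wrist',d['at'],89.5,P).round(1)[:2]) for d in pinpoint('wrist','cover_grip')[:2]])
b=sw(95,-20);delta([b[0],b[1],180],[180,0,88.75])
E
```

```text
[526.33704781  64.27736223 190.13117431] 75.84719359228542
[(0.73, array([617.8,  72.1]))]
dp [-0.355  0.333  0.032] ang [-3.000e-04 -1.000e-04  2.762e-01]
```

View pics/w9.png

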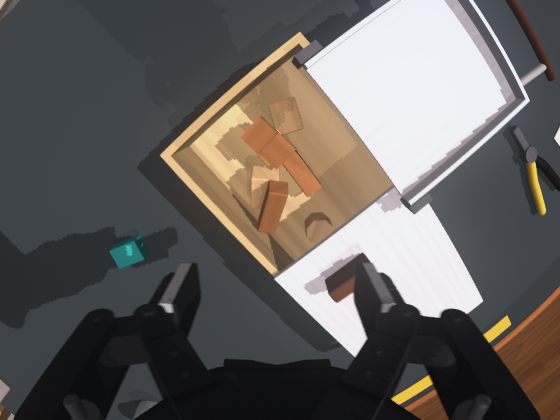

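Request:
step_arm:
  targets:
    - {"dp": [-0.355, 0.333, 0], "angular": [0, 0, 0.276], "fingers": 0}
    - {"dp": [-0.355, 0.333, 0], "angular": [0, 0, 0.276], "fingers": 0}
    - {"dp": [-0.355, 0.333, 0], "angular": [0, 0, 0.276], "fingers": 0}
    - {"dp": [-0.355, 0.333, 0], "angular": [0, 0, 0.276], "fingers": 0}
    - {"dp": [-0.355, 0.333, 0], "angular": [0, 0, 0.276], "fingers": 0}
    - {"dp": [-0.355, 0.333, 0.0], "angular": [0, 0, 0.276], "fingers": 0}
    - {"dp": [-0.355, 0.333, 0.2], "angular": [0, 0, 0.276], "fingers": 0}
    - {"dp": [-0.355, 0.333, 0.2], "angular": [0, 0, 0.276], "fingers": 0}

```text
time: 43.55
tool_pos: [618.5, 66.9, 142.3]
tcp_rot: [-179.5, 0.0, 88.9]
ft_force: [-0.7, 0.2, 0.4]
finger_gap: 85.6
grip_force: 0.0
```

Request:
step_arm:
  targets:
    - {"dp": [0, 0, 0.2], "angular": [0, 0, 0], "fingers": 0}
    - {"dp": [0, 0, 0.33], "angular": [0, 0, 0], "fingers": 0}
    - {"dp": [0, 0, 0.33], "angular": [0, 0, 0], "fingers": 0.5}
    - {"dp": [0, 0, 0.33], "angular": [0, 0, 0], "fingers": 1}
    - {"dp": [0, 0, 0.33], "angular": [0, 0, 0], "fingers": 1}
    - {"dp": [0, 0, 0.33], "angular": [0, 0, 0], "fingers": 1}
    - {"dp": [0, 0, 0.33], "angular": [0, 0, 0], "fingers": 1}
    - {"dp": [0, 0, 0.33], "angular": [0, 0, 0], "fingers": 1}
  newtons: 40

```text
time: 44.55
tool_pos: [618.6, 67.2, 82.9]
tcp_rot: [-179.6, 0.0, 88.8]
ft_force: [-24.8, -0.5, 20.5]
finger_gap: 13.0
grip_force: 41.6
```

Request:
step_arm:
  targets:
    - {"dp": [0, -0.05, 0], "angular": [0, 0, 0], "fingers": 1}
    - {"dp": [0, -0.15, 0], "angular": [0, 0, 0], "fingers": 1}
    - {"dp": [0, -0.27, 0], "angular": [0, 0, 0], "fingers": 1}
    - {"dp": [0, -0.39, 0], "angular": [0, 0, 0], "fingers": 1}
    - {"dp": [0, -0.51, 0], "angular": [0, 0, 0], "fingers": 1}
    - {"dp": [0, -0.63, 0], "angular": [0, 0, 0], "fingers": 1}
    - {"dp": [0, -0.72, 0], "angular": [0, 0, 0], "fingers": 1}
    - {"dp": [0, -0.75, 0], "angular": [0, 0, 0], "fingers": 1}

```text
time: 45.55
tool_pos: [472.8, 70.5, 83.0]
tcp_rot: [179.8, -0.0, 88.8]
ft_force: [2.4, 2.2, 4.6]
finger_gap: 13.1
grip_force: 40.8
```

Request:
step_arm:
  targets:
    - {"dp": [0, 0, 0], "angular": [0, 0, 0], "fingers": 1}
    - {"dp": [0, 0, 0], "angular": [0, 0, 0], "fingers": 0.5}
    - {"dp": [0, 0, 0], "angular": [0, 0, 0], "fingers": 0.5}
    - {"dp": [0, 0, -0.1], "angular": [0, 0, 0], "fingers": 0.3}
    - {"dp": [0, 0, -0.4], "angular": [0, 0, 0], "fingers": 0.3}
    - {"dp": [0, 0, -0.6], "angular": [0, 0, 0], "fingers": 0}
    - {"dp": [0, 0, -0.8], "angular": [0, 0, 0], "fingers": 0}
    - {"dp": [0, 0, -0.8], "angular": [0, 0, 0], "fingers": 0}

```text
time: 46.55
tool_pos: [474.1, 70.2, 245.2]
tcp_rot: [179.6, -0.0, 88.8]
ft_force: [0.5, -0.3, 1.2]
finger_gap: 85.3
grip_force: 0.0
```

```bash
python3 - <<'E'
from h import *
s=sense();print(s['tool_pos'],s['finger_gap'])
P=camera_params('wrist');im=snapshot('wrist');cv2.imwrite('pics/w10.png',im)
for n,z in dict(tray_hinge=86,cover_grip=89.5).items():
    print(n,[(round(d['conf'],2),at_z('wrist',d['at'],z,P).round(1)[:2]) for d in pinpoint('wrist',n)[:2]])
print('shut at',sw(-55,-20))
E
```

```text
[474.12914624  70.21816394 245.17291008] 85.32591348438629
tray_hinge [(0.89, array([524.7, 150.1]))]
cover_grip [(0.69, array([477.2,  74.6]))]
shut at [471.54722586  70.28271168   0.        ]
```

View pics/w10.png

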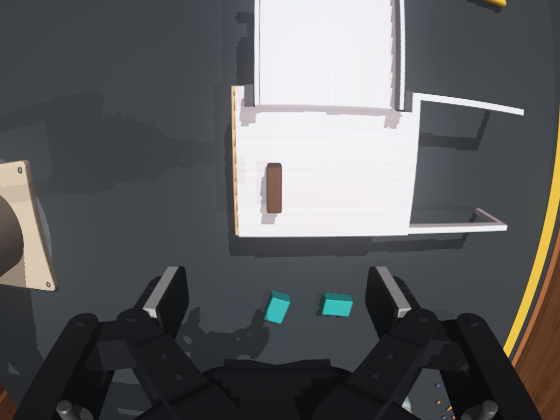

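The cover is shut: the grip block is back where it started, to within about 2 mm. The tray is empty and level, and the gripper is clear of everything.

```bash
python3 -c "
from h import *
print(hand_in())"
```

```text
the job is handed in; nothing more can be done
None
```

Job handed in, with no verdict returned: all seven offcuts are in the box, the tray is lowered level and empty, the cover is shut to within about 2 mm, and the robot never touched the bowl, jar, pliers or turquoise look-alikes.

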